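# Clear the sample-changer deck and hold its hub collar home

## Robot

A 6-joint arm with a two-finger parallel gripper is mounted at the origin on the work surface. World frame = base frame: x ahead of the robot, y to its left, z up, the work surface at z = 0. Lengths are in m, angles in rad, forces in N, time in s.
With the tool pointing down it reaches from about 0.375 to 0.925 m from the base axis. Payload 5.7 kg.
Tool frame: the origin (TCP) lies on the front face of the gripper's body, between the roots of the fingers; the fingertips stand 73 mm ahead of it and the grasp point (between the pads) lies 54 mm ahead of it (manip.tips_ahead is the distance from the TCP to the fingertips, in m); z points along the fingers, y is the line along which they close (so a half turn about z gives the same grasp; the last joint's range is limited). The gripper opens to 85 mm and grips with 20 to 120 N. Pads are 22 mm wide; open, the fingers measure 114 mm over their backs; the gripper's body (76 mm by 85 mm) begins 54 mm behind the grasp point. The pads swing forward as they close: fully open they stand 13 mm farther back than shut.
Start: joints at [-1.386, 0.359, 1.51, -0, 1.272, -0.115], TCP at [0.177, -0.573, 0.304] pointing down, gripper open.
Joint ranges: [-2.97, 2.97], [-1.01, 2.36], [0.21, 2.38], [-0.96, 4.11], [0.2, 2.71], [-2.98, 2.98]. Speed limits (rad/s): [2.39, 2.39, 3.14, 3.14, 3.14, 3.14].

## Interface

Orientations are given as a rotation vector (axis times angle).
In Python, from cell import state, optics, job, manip gives the robot as it stands.
- The arm moves only by the tool arm_command, never from a script. Its arguments are lists of equal length, an entry for each row: "translation": the shift along the world's x, y, z in mm, a list of three; "turn": the turn, a rotation vector about the world's x, y, z in degrees, a list of three; "claw": the closure, from 0 (fully open) to 1 (shut). In form: {"translation": [[x, y, z], ...], "turn": [[ax, ay, az], ...], "claw": [claw, ...]}. A call has 1 to 5 rows; each row shifts and turns the commanded pose from where the row before left it; what a row does not reach is not made up. A row lasts 1/12 s, in which the tool goes at most 41.7 mm and 7.16 degrees, less where a joint would pass 70% of its speed; a pose out of reach is approached as far as the arm can. A call with a gripper value outside its range is refused whole. The fingers move at their own pace and stop on an object; "newtons" is the grip in N (left out, the last holds). Time passes only in rows, so rows that do not move let the fingers close. It gives the time, the measured TCP pose, the force, the opening and the grip force at its end, in the units of the state.
- state(): the state, without advancing time (a new reading comes with each control period).
- optics.read_camera(name): name is "scene" or "top"; returns (picture, depth): 420x560x3 uint8, red, green, blue; 420x560 float32, m along the optical axis (not along the pixel's ray), 0 where there is no reading.
- optics.camera_info(name): a dict with "K" (3x3 intrinsics, pixels), "T" (4x4, takes a point from camera to world coordinates). Camera axes: x right, y down, z forward; pixel columns grow to the right and rows downward; lengths in m; the calibration is good to about 2 mm. A picture is of the moment at which its call begins. camera_info takes no time and is no camera call.
- job.finish_job(): hands the job in; it is judged then, once.
The state is a dict: "time_s": time; "joint_pos": joint angles; "qd": joint speeds; "tau": joint torques, N m; "tcp_pos": TCP position; "tool_rot": TCP orientation; "force": force on the tool from outside, world axes, zero at the start; "ft_torque": the same for the moment, N m; "grip_width": finger opening in m; "grasp_force": force on a finger pad.
Only numpy, scipy, OpenCV 4.12 (cv2) and the standard library are available. Lean on these libraries where they do the work, as an engineer would, in place of code of your own. Each camera call takes 0.05 s, during which the arm holds its last target. There are 200 camera calls.

## Task

Use the scraper block to sweep the three loose ceramic fragments off the front edge of the sample changer's deck into the catch tray (do not touch them with the fingers), then stand the scraper back upright on the bench, clear of the deck and tray. Next turn the knurled hub collar until its hidden keyways drop over the pins beneath, without lifting it off its spindle, push it down against its spring until it is fully home, and finish while still holding it there: do not let go. Leave the jar, the tube rack and the tip box where they are.

Things in the scene. Friction and masses are not known exactly. Their poses are not given: they have to be found in the camera images.
- deck: Fixed deck of the sample changer: slab 240 (its x) x 260 (its y) x 30 mm high on the bench, bare grey-painted top. Origin: centre of underside; z up; -x is the front, towards the robot within 15 deg. Beside the hub stand six fixed white sample-holder studs, 32 mm wide, 27 mm high, at deck x = 13, 64, 105 mm, y = +-90, +-88, +-67 mm.
- front_edge (a point): Middle of the deck's front top edge (deck x = -120 mm, 30 mm above the bench); axes as the deck's.
- tray (a point): Centre of the floor of the black catch tray, fixed to the deck along its whole front edge; axes as the deck's. The tray spans deck x = -120 to -205 mm, floor 3 mm and rim 22 mm above the bench: what is pushed over the front edge drops in.
- seat (a point): On the hub's vertical axis, level with the deck's top (deck x = 45 mm, y = 0); axes as the deck's, telling nothing of the pins. The hub is a 26 mm spindle 29 mm high with three radial pins 120 deg apart, tops 16 mm above the deck, and round it a sprung plate, 56 mm wide, top 10 mm above the deck, that presses down 6 mm to a stop and pushes back with 5 N at first, 10 N fully pressed.
- collar: Loose knurled aluminium cap, 60 mm diameter, 40 mm high, 0.16 to 0.25 kg, over the spindle with 1.5 mm play. Origin: centre of underside; z up. Its underside starts on the pins, 16 mm above the deck. With keyways over the pins (within 8 deg) it drops to 10 mm, onto the sprung plate; pushed on, it is fully home at 4 mm. Let go, it springs back to 10 mm.
- collar_top (a point): Centre of the collar's flat closed top, 40 mm above its underside. Inside the collar's lower rim, unseen, are three keyways 120 deg apart, 11 mm wide for 5 mm pins. From the start, turning the collar clockwise seen from above by 23 to 69 deg (unknown how much) brings them over the pins.
- scraper: Loose plastic scraper block, 0.18 to 0.27 kg, upright on the bench to the robot's left or right. White foot 120 mm long (its y), 30 mm thick (its x), 30 mm high; on its middle a grey upright grip 60 mm (y) by 20 mm thick (x), from 30 to 100 mm above its underside, to be held across the thickness. Origin: centre of underside; z up. Both long faces of the foot are alike.
- scraper_handle (a point): On the scraper's grip, 80 mm above its underside, in the middle; axes as the scraper's.
- chip1: Loose white ceramic fragment, 18 x 13 x 11 mm high, 12 g, on the bare front half of the deck, 72 to 90 mm in front of the deck's centre. Origin: centre of its underside.
- chip2: Likewise, 14 x 16 x 10 mm high. The three fragments lie side by side within 50 mm of the deck's midline, so one forward stroke of the scraper takes them all.
- chip3: Likewise, 16 x 11 x 13 mm high.
- jar: Bystander: amber jar, 64 mm diameter, 100 mm high, loose on the bench on the side of the deck where the scraper is not. Origin: centre of underside.
- tube_rack: Bystander: white rack 60 x 140 x 45 mm with five blue-capped glass tubes (144 mm high in all), loose on the bench beside the deck on the robot's left. Origin: centre of underside.
- tip_box: Bystander: grey box 120 x 80 x 62 mm with a clear lid, loose on the bench beside the deck on the robot's right. Origin: centre of underside.

How it is judged:
On the way, in this order (a step that is already met when the one before it is completed fails the run):
1. all three fragments are in the catch tray (x of chip1 in the frame of deck between -0.205 and -0.12 m and y of chip1 in the frame of deck between -0.13 and 0.13 m and height (world z) of each of chip1, chip2, chip3 below 0.026 m and x of chip2 in the frame of deck between -0.205 and -0.12 m and y of chip2 in the frame of deck between -0.13 and 0.13 m and x of chip3 in the frame of deck between -0.205 and -0.12 m and y of chip3 in the frame of deck between -0.13 and 0.13 m), for 0.2 s.
2. the scraper stands released on the bench, clear of the deck and tray (height (world z) of scraper below 0.006 m and angle between scraper's own z axis and vertical below 0.1 rad and contact force between scraper and deck below 0.1 N and contact force between scraper and the fingers below 0.1 N), for 0.2 s.
3. the collar has dropped over the pins (underside less than 12 mm above the deck) (horizontal distance between collar and seat below 0.003 m and angle between collar's own z axis and vertical below 0.08 rad and z of collar in the frame of seat below 0.012 m), for 0.2 s.
At the end, for the whole second after the job is handed in: Fragments in the catch tray; scraper upright (6 deg) and released on the bench, not touching deck or tray; collar centred on the hub within 3 mm, level within 4.5 deg, underside at most 5.5 mm above the deck (home is 4, unheld 10), held by the fingers with over 2 N (all of step 1 and all of step 2 and horizontal distance between collar and seat below 0.003 m and angle between collar's own z axis and vertical below 0.08 rad and z of collar in the frame of seat below 0.0055 m and contact force between the fingers and collar above 2 N); the arm keeps its last pose, push and grip.
It fails at once if the fingers touch a fragment (contact force between the fingers and chip1 above 0.5 N or contact force between the fingers and chip2 above 0.5 N or contact force between the fingers and chip3 above 0.5 N).
It fails at once if a bystander is moved more than 20 mm (distance of any of jar, tube_rack, tip_box from where it was at the start of the episode above 0.02 m).
It fails at once if the collar is pulled off the spindle (z of collar in the frame of seat above 0.035 m).
It also fails if it takes over 67 s, if anything falls off the work surface, if the arm or the gripper's body presses on something with over 40 N, if the wrist force passes 120 N, or if a joint passes its speed limit or range.

## Working session

There is one attempt and no reset: what is moved stays moved. The work goes in short steps, Python scripts to look and compute and a tool call to move; the robot and the scene stay as the last step left them, time stands still between calls to the robot, and variables do not carry over. Pictures are saved under pics/ and viewed, at most 10 in all, crops included, and the job is handed in when it is done.

Besides the shell and the picture viewer there is one more tool, called after "Request:" as name(argument=value, ...), one argument or row to a line, values as JSON. arm_command: Moves the arm, as the interface text tells. Its arguments: {"type":"object","properties":{"translation":{"type":"array"},"turn":{"type":"array"},"claw":{"type":"array"},"newtons":{"type":"number"}},"required":["translation","turn","claw"]}

```bash
mkdir -p pics; ls; cat > h.py <<'E'
import numpy as np, cv2
from cell import state, optics, job, manip
def grab(n):
    p,d=optics.read_camera(n); c=optics.camera_info(n); return p,d,np.array(c["K"]),np.array(c["T"])
def pts(d,K,T):
    v,u=np.mgrid[:d.shape[0],:d.shape[1]]
    P=np.stack([(u-K[0,2])/K[0,0]*d,(v-K[1,2])/K[1,1]*d,d],-1)
    return P@T[:3,:3].T+T[:3,3]
def ray(u,v,z,K,T):
    r=T[:3,:3]@np.array([(u-K[0,2])/K[0,0],(v-K[1,2])/K[1,1],1]); return T[:3,3]+r*(z-T[2,3])/r[2]
E
python3 - <<'E'
from h import *
s=state(); print(s)
for n in("scene","top"):
    p,d,K,T=grab(n); cv2.imwrite(f"pics/{n}0.png",p[...,::-1]); np.savez(f"{n}0.npz",p=p,d=d,K=K,T=T); print(n,K.round(1),T.round(3))
E
```

```text
pics
{'time_s': 0.0, 'joint_pos': array([-1.38611243e+00,  3.59491357e-01,  1.51143282e+00,  1.35368890e-05,
        1.27247160e+00, -1.15050840e-01]), 'qd': array([-3.01267705e-03,  1.20350162e-03, -6.66574846e-04, -6.23194772e-05,
       -1.26966774e-03,  6.87259404e-04]), 'tau': array([ 1.63061119e-03, -5.27612722e+01, -2.78619647e+01, -3.58038205e-04,
        1.31223147e-02, -8.05852185e-08]), 'tcp_pos': array([ 0.17708527, -0.57270928,  0.30306143]), 'tool_rot': array([-3.10459686e+00, -4.68786425e-01,  7.82406838e-05]), 'force': array([-0.35019072,  0.01405741,  0.71187626]), 'ft_torque': array([-0.03567142, -0.03071056,  0.06737827]), 'grasp_force': 0.0, 'grip_width': 0.08525859167478012}
scene [[506.7   0.  278.2]
 [  0.  506.7 212.5]
 [  0.    0.    1. ]] [[ 0.412  0.695 -0.589  1.116]
 [ 0.911 -0.308  0.274 -0.268]
 [ 0.009 -0.649 -0.761  0.842]
 [ 0.     0.     0.     1.   ]]
top [[402.3   0.  281.4]
 [  0.  402.3 210.9]
 [  0.    0.    1. ]] [[-0.008 -0.99   0.139  0.424]
 [-1.     0.007 -0.007 -0.007]
 [ 0.006 -0.139 -0.99   0.911]
 [ 0.     0.     0.     1.   ]]
```

View pics/top0.png

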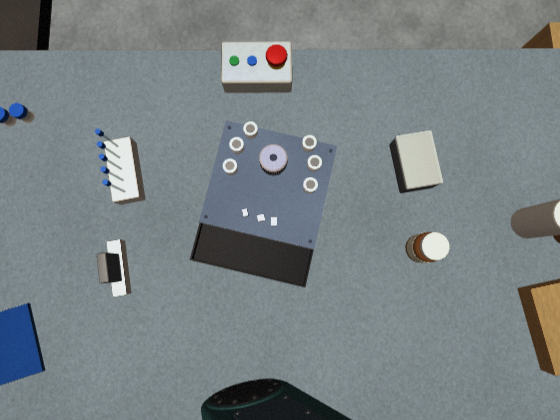

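View pics/scene0.png

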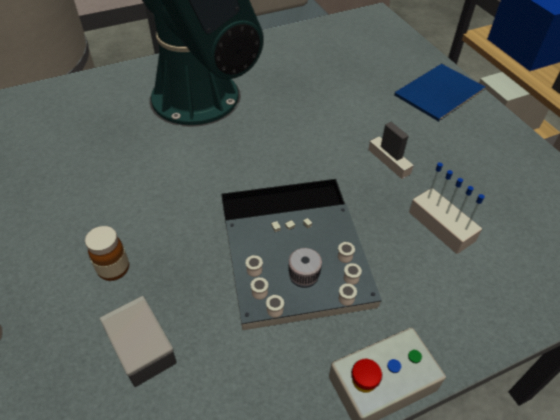

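The top view shows the scraper at (115,267) on the robot's left, the chips at (245,212), (261,217) and (274,221), the collar at (273,158), and the tray's front along (190,260)-(306,285). The scene view agrees. Next I'll measure positions.

```bash
cat > m.py <<'E'
from h import *
for n in("top","scene"):
    f=np.load(n+"0.npz"); p,d,K,T=[f[k] for k in("p","d","K","T")]; P=pts(d,K,T); z=P[...,2]; X,Y=P[...,0],P[...,1]
    ok=d>0
    print(n,"bench z",np.median(z[ok&(abs(z)<.02)]).round(4))
    dk=ok&(abs(z-.03)<.006)&(X>.3)&(X<.8)&(abs(Y)<.25)
    m=cv2.morphologyEx(dk.astype(np.uint8),cv2.MORPH_OPEN,np.ones((5,5)))
    k,l,st,ce=cv2.connectedComponentsWithStats(m); i=1+np.argmax(st[1:,4]); Q=P[l==i]
    r=cv2.minAreaRect(Q[:,:2].astype(np.float32)); print("deck rect",r, "z",np.median(Q[:,2]))
    # collar top
    c=ok&(abs(z-.086)<.006)&(X>.4)&(X<.8)&(abs(Y)<.15); Q=P[c]; print("collar",c.sum(),cv2.minEnclosingCircle(Q[:,:2].astype(np.float32)),np.median(Q[:,2]))
    for a,b,nm in((.094,.106,"grip"),(.022,.037,"foot")):
        c=ok&(z>a)&(z<b)&(X>.15)&(X<.55)&(Y>.28)&(Y<.6)
        Q=P[c].astype(np.float32); print(nm,c.sum(),cv2.minAreaRect(Q[:,:2]),np.median(Q[:,2]))
    # chips: bright on deck front
    wh=((p.min(-1)>120)).astype(np.uint8)
    k,l,st,ce=cv2.connectedComponentsWithStats(wh)
    for i in range(1,k):
        if 5<st[i,4]<600:
            q=ray(*ce[i],.041,K,T)
            if .3<q[0]<.8 and abs(q[1])<.2: print(" blob",ce[i].round(1),st[i,4],q.round(4),P[l==i][:,2].max().round(3))
E
python3 m.py
```

```text
top bench z 0.0004
deck rect ((0.6116157174110413, 0.014299720525741577), (0.26039907336235046, 0.24068710207939148), 76.2316665649414) z 0.03039960898240235
collar 605 ((0.6544891595840454, 0.003574541537091136), 0.02988596074283123) 0.0861502865304935Traceback (most recent call last):
  File "m.py", line 14, in <module>
    Q=P[c].astype(np.float32); print(nm,c.sum(),cv2.minAreaRect(Q[:,:2]),np.median(Q[:,2]))
                                                ~~~~~~~~~~~~~~~^^^^^^^^^
cv2.error: OpenCV(4.12.0) /io/opencv/modules/imgproc/src/convhull.cpp:143: error: (-215:Assertion failed) total >= 0 && (depth == CV_32F || depth == CV_32S) in function 'convexHull'
```

```bash
sed -i 's/Q=P\[c\].astype(np.float32); print(nm,c.sum(),/Q=P[c].astype(np.float32).reshape(-1,3); c.sum()>5 and print(nm,c.sum(),/; s/Y>.28)&(Y<.6)/Y>.25)\&(Y<.6)/' m.py
cat >> m.py <<'E'
    if n=="top": print(P[255:282:5,95:128:3].round(3)[...,:].tolist()[2:4])
E
python3 m.py
```

```text
top bench z 0.0004
deck rect ((0.6116157174110413, 0.014299720525741577), (0.26039907336235046, 0.24068710207939148), 76.2316665649414) z 0.03039960898240235
collar 605 ((0.6544891595840454, 0.003574541537091136), 0.02988596074283123) 0.0861502865304935Traceback (most recent call last):
  File "m.py", line 14, in <module>
    Q=P[c].astype(np.float32).reshape(-1,3); c.sum()>5 and print(nm,c.sum(),cv2.minAreaRect(Q[:,:2]),np.median(Q[:,2]))
                                                                            ~~~~~~~~~~~~~~~^^^^^^^^^
cv2.error: OpenCV(4.12.0) /io/opencv/modules/imgproc/src/convhull.cpp:143: error: (-215:Assertion failed) total >= 0 && (depth == CV_32F || depth == CV_32S) in function 'convexHull'
```

```bash
sed -i 's/cv2.minAreaRect(Q\[:,:2\])/cv2.minAreaRect(Q[:,:2].copy())/' m.py; python3 m.py
```

```text
top bench z 0.0004
deck rect ((0.6116157174110413, 0.014299720525741577), (0.26039907336235046, 0.24068710207939148), 76.2316665649414) z 0.03039960898240235
collar 605 ((0.6544891595840454, 0.003574541537091136), 0.02988596074283123) 0.0861502865304935
grip 324 ((0.427212119102478, 0.3445676863193512), (0.05955137312412262, 0.020889131352305412), 9.965166091918945) 0.10022128
foot 553 ((0.42741861939430237, 0.34430748224258423), (0.11987246572971344, 0.03137778490781784), 9.263383865356445) 0.030430397
 blob [235.9 143.4] 184 [0.6988 0.0866 0.041 ] 0.911
 blob [272.8 157. ] 580 [0.6668 0.0044 0.041 ] 0.911
 blob [314.1 161.6] 182 [ 0.6557 -0.0874  0.041 ] 0.061
 blob [229.2 165.1] 185 [0.649 0.101 0.041] 0.911
 blob [310.1 184. ] 190 [ 0.6052 -0.0775  0.041 ] 0.063
 blob [244.6 212. ] 43 [0.5439 0.0667 0.041 ] 0.048
 blob [361.4 210.4] 8 [ 0.5455 -0.1887  0.041 ] 0.003
 blob [260.4 217.2] 54 [0.5321 0.0321 0.041 ] 0.045
 blob [273.4 220.9] 57 [0.5238 0.0038 0.041 ] 0.046
[[[0.432, 0.404, 0.001], [0.431, 0.354, 0.098], [0.431, 0.347, 0.1], [0.431, 0.341, 0.101], [0.431, 0.335, 0.1], 
[... 739 characters left out ...]
04885), 8.926797866821289) 0.099079326
foot 402 ((0.4274635314941406, 0.3428918123245239), (0.12222284078598022, 0.03419540822505951), 10.206947326660156) 0.029319007
 blob [307.5 221. ] 28 [0.5421 0.0658 0.041 ] 0.046
 blob [275.6 224.6] 43 [0.5241 0.0023 0.041 ] 0.044
 blob [289.8 223.4] 37 [0.5331 0.0299 0.041 ] 0.042
 blob [346.3 248. ] 104 [0.6346 0.1048 0.041 ] 0.842
 blob [305.2 260.8] 558 [0.6291 0.0175 0.041 ] 0.842
 blob [253.7 261.6] 119 [ 0.5907 -0.0736  0.041 ] 0.842
 blob [352.6 269.7] 124 [0.6841 0.0906 0.041 ] 0.842
 blob [259.1 284.2] 128 [ 0.6417 -0.084   0.041 ] 0.06
 blob [347.9 290.6] 134 [0.7207 0.0598 0.041 ] 0.06
 blob [274.6 302.1] 140 [ 0.688  -0.0731  0.041 ] 0.061
```

Request:
arm_command(
  translation=[
    [22.5, 31, 0],
    [22.5, 31, 0],
    [22.5, 31, 0],
    [22.5, 31, 0],
    [22.5, 31, 0],
  ],
  turn=[
    [0, 0, -1.5],
    [0, 0, -1.5],
    [0, 0, -1.5],
    [0, 0, -1.5],
    [0, 0, -1.5],
  ],
  claw=[0, 0, 0, 0, 0],
)

```text
time_s: 0.52
tcp_pos: [0.2902, -0.4165, 0.3035]
tool_rot: [-3.13, -0.262, 0.0]
force: [1.4, 0.0, -0.7]
grip_width: 0.0853
grasp_force: 0.0
```

Request:
arm_command(
  translation=[
    [22.5, 31, 0],
    [22.5, 31, 0],
    [22.5, 31, 0],
    [22.5, 31, 0],
    [22.5, 31, 0],
  ],
  turn=[
    [0, 0, 0],
    [0, 0, 0],
    [0, 0, 0],
    [0, 0, 0],
    [0, 0, 0],
  ],
  claw=[0, 0, 0, 0, 0],
)

```text
time_s: 0.93
tcp_pos: [0.4027, -0.2614, 0.3037]
tool_rot: [-3.13, -0.265, 0.0]
force: [1.4, -0.6, -0.5]
grip_width: 0.0855
grasp_force: 0.0
```

Request:
arm_command(
  translation=[
    [22.5, 31, 0],
    [22.5, 31, 0],
    [-1.5, 39, 0],
    [-1.5, 39, 0],
    [-1.5, 39, 0],
  ],
  turn=[
    [0, 0, 0],
    [0, 0, 0],
    [0, 0, 0],
    [0, 0, 0],
    [0, 0, 0],
  ],
  claw=[0, 0, 0, 0, 0],
)

```text
time_s: 1.35
tcp_pos: [0.4425, -0.0824, 0.3035]
tool_rot: [-3.13, -0.265, 0.001]
force: [0.5, 0.3, -0.8]
grip_width: 0.0852
grasp_force: 0.0
```

Request:
arm_command(
  translation=[
    [-1.5, 39, 0],
    [-1.5, 39, 0],
    [-1.5, 39, 0],
    [-1.5, 39, 0],
    [-1.5, 39, 0],
  ],
  turn=[
    [0, 0, 0],
    [0, 0, 0],
    [0, 0, 0],
    [0, 0, 0],
    [0, 0, 0],
  ],
  claw=[0, 0, 0, 0, 0],
)

```text
time_s: 1.77
tcp_pos: [0.4344, 0.1126, 0.3038]
tool_rot: [-3.13, -0.265, 0.0]
force: [0.8, -0.3, 0.6]
grip_width: 0.0852
grasp_force: 0.0
```

Request:
arm_command(
  translation=[
    [-1.5, 39, 0],
    [-1.5, 39, 0],
    [-1.5, 39, 0],
    [-1.5, 39, 0],
    [-1.5, 39, 0],
  ],
  turn=[
    [0, 0, 0],
    [0, 0, 0],
    [0, 0, 0],
    [0, 0, 0],
    [0, 0, 0],
  ],
  claw=[0, 0, 0, 0, 0],
)

```text
time_s: 2.18
tcp_pos: [0.4269, 0.3077, 0.3036]
tool_rot: [3.13, 0.266, -0.001]
force: [1.5, -0.1, 0.2]
grip_width: 0.085
grasp_force: 0.0
```

Request:
arm_command(
  translation=[
    [-1.5, 39, 0],
    [0, 0, 0],
  ],
  turn=[
    [0, 0, 0],
    [0, 0, 0],
  ],
  claw=[0, 0],
)

```text
time_s: 2.35
tcp_pos: [0.4258, 0.351, 0.3038]
tool_rot: [-3.126, -0.271, -0.002]
force: [1.0, 0.6, 0.3]
grip_width: 0.0854
grasp_force: 0.0
```

Request:
arm_command(
  translation=[
    [1, -1.5, -35],
    [0, 0, -35],
    [0, 0, -35],
    [0, 0, -35],
    [0, 0, -20],
  ],
  turn=[
    [0, 0, 0],
    [0, 0, 0],
    [0, 0, 0],
    [0, 0, 0],
    [0, 0, 0],
  ],
  claw=[0, 0, 0, 0, 0],
)

```text
time_s: 2.77
tcp_pos: [0.4253, 0.3417, 0.1403]
tool_rot: [3.128, 0.265, -0.007]
force: [-0.7, -1.1, -0.7]
grip_width: 0.0856
grasp_force: 0.0
```

Request:
arm_command(
  translation=[
    [0, 0, -10],
    [0, 0, 0],
    [0, 0, 0],
  ],
  turn=[
    [0, 0, 0],
    [0, 0, 0],
    [0, 0, 0],
  ],
  claw=[0, 0, 0],
  newtons=60,
)

```text
time_s: 3.02
tcp_pos: [0.4274, 0.3431, 0.134]
tool_rot: [3.13, 0.265, -0.001]
force: [0.8, 0.2, 0.3]
grip_width: 0.0855
grasp_force: 0.0
```

Request:
arm_command(
  translation=[
    [0, 0, 0],
    [0, 0, 0],
    [0, 0, 0],
    [0, 0, 0],
    [0, 0, 0],
  ],
  turn=[
    [0, 0, 0],
    [0, 0, 0],
    [0, 0, 0],
    [0, 0, 0],
    [0, 0, 0],
  ],
  claw=[1, 1, 1, 1, 1],
)

```text
time_s: 3.43
tcp_pos: [0.4275, 0.3435, 0.1346]
tool_rot: [-3.13, -0.265, -0.002]
force: [0.2, -1.0, 0.3]
grip_width: 0.0257
grasp_force: 0.0
```

Request:
arm_command(
  translation=[
    [0, 0, 0],
    [0, 0, 0],
    [0, 0, 0],
    [0, 0, 0],
    [0, 0, 0],
  ],
  turn=[
    [0, 0, 0],
    [0, 0, 0],
    [0, 0, 0],
    [0, 0, 0],
    [0, 0, 0],
  ],
  claw=[1, 1, 1, 1, 1],
)

```text
time_s: 3.85
tcp_pos: [0.4275, 0.3437, 0.1345]
tool_rot: [-3.13, -0.265, -0.002]
force: [0.1, 0.4, 6.3]
grip_width: 0.0196
grasp_force: 59.3
```

Request:
arm_command(
  translation=[
    [0, 0, 20],
    [0, -5, 35],
    [0, -15, 35],
    [0, -25, 20],
    [0, -25, 0],
  ],
  turn=[
    [0, 0, 0],
    [0, 0, 0],
    [0, 0, 4],
    [0, 0, 6],
    [0, 0, 6],
  ],
  claw=[1, 1, 1, 1, 1],
)

```text
time_s: 4.27
tcp_pos: [0.4294, 0.274, 0.2481]
tool_rot: [-3.059, -0.708, -0.013]
force: [0.4, -0.4, -3.1]
grip_width: 0.0196
grasp_force: 59.4
```

Request:
arm_command(
  translation=[
    [17, -28, 0],
    [17, -28, 0],
    [17, -28, 0],
    [17, -28, 0],
    [17, -28, 0],
  ],
  turn=[
    [0, 0, 6],
    [0, 0, 6],
    [0, 0, 6],
    [0, 0, 6],
    [0, 0, 6],
  ],
  claw=[1, 1, 1, 1, 1],
)

```text
time_s: 4.68
tcp_pos: [0.5122, 0.1317, 0.2435]
tool_rot: [-2.774, -1.474, 0.002]
force: [-0.3, 0.2, -2.2]
grip_width: 0.0194
grasp_force: 59.2
```

Request:
arm_command(
  translation=[
    [17, -28, 0],
    [17, -28, 0],
    [17, -28, 0],
    [13.5, -27.5, 0],
    [0, 0, 0],
  ],
  turn=[
    [0, 0, 6],
    [0, 0, 6],
    [0, 0, 6],
    [0, 0, 2.6],
    [0, 0, 0],
  ],
  claw=[1, 1, 1, 1, 1],
)

```text
time_s: 5.1
tcp_pos: [0.5796, 0.0169, 0.2436]
tool_rot: [2.469, 1.937, 0.0]
force: [-0.4, -0.1, -1.2]
grip_width: 0.0195
grasp_force: 59.2
```

```bash
python3 - <<'E'
from h import *
s=state(); print(s['tcp_pos'],s['tool_rot'],s['joint_pos'],s['grip_width'],s['time_s'])
p,d,K,T=grab("scene"); cv2.imwrite("pics/s1.png",p[...,::-1])
E
```

```text
[0.57958568 0.01685675 0.24361739] [2.46873973e+00 1.93677838e+00 2.28249618e-04] [-0.08864387  0.38955793  1.62676287 -0.00295789  1.12257128  0.15296859] 0.0194928295516298 5.1
```

View pics/s1.png

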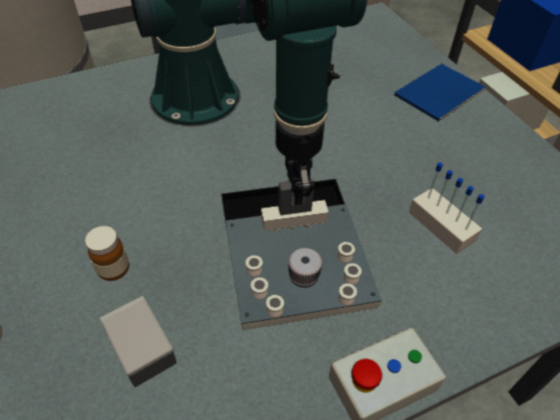

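The scraper is held upright, with its foot at about (295,215) over the deck front. Lowering it behind the fragments.

Request:
arm_command(
  translation=[
    [0, 0, -25],
    [0, 0, -20],
    [0, 0, -14],
    [0, 0, 0],
    [0, 0, 0],
  ],
  turn=[
    [0, 0, 0],
    [0, 0, 0],
    [0, 0, 0],
    [0, 0, 0],
    [0, 0, 0],
  ],
  claw=[1, 1, 1, 1, 1],
)

```text
time_s: 5.57
tcp_pos: [0.5753, 0.0226, 0.184]
tool_rot: [-2.469, -1.939, 0.004]
force: [0.2, -0.8, -1.8]
grip_width: 0.0194
grasp_force: 59.1
```

```bash
python3 - <<'E'
from h import *
s=state(); print(s['tcp_pos'],s['tool_rot'],s['time_s'])
d0=np.array([.611,.0138]); u=np.array([.9715,-.2368]); w=np.array([.2368,.9715])
q=s['tcp_pos'][:2]-d0; print(q@u,q@w)
p,d,K,T=grab("scene"); P=pts(d,K,T); z=P[...,2]
q=P[...,:2]-d0; X=q@u; Y=q@w
m=(d>0)&(abs(X)<.08)&(abs(Y)<.07)&(p.min(-1)>110)&(X<0)
Q=P[m]; print(m.sum(),X[m].min(),X[m].max(),Y[m].min(),Y[m].max(),np.percentile(Q[:,2],[0,5,50,95]))
cv2.imwrite("pics/s2.png",cv2.resize(p[150:300,180:400,::-1],None,fx=3,fy=3))
E
```

```text
[0.57527123 0.02260626 0.18397584] [-2.46869124 -1.9388918   0.00385573] 5.5667
-0.03679582183897181 9.470821118909647e-05
480 -0.054193845974174794 -0.0013137148755385532 -0.061369581634949405 0.05833250559916042 [0.02981562 0.07690099 0.0793771  0.08185445]
```

View pics/s2.png

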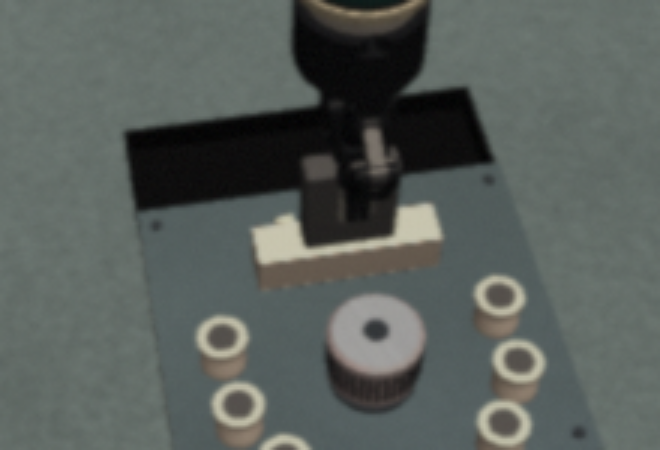

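The foot sits flat and level, behind the fragments. One peeks out at its upper left, at (285,220) in the crop. Lowering to the deck, then stroking.

Request:
arm_command(
  translation=[
    [0, 0, -10],
    [0, 0, -8.5],
    [0, 0, 0],
    [0, 0, 0],
  ],
  turn=[
    [0, 0, 0],
    [0, 0, 0],
    [0, 0, 0],
    [0, 0, 0],
  ],
  claw=[1, 1, 1, 1],
)

```text
time_s: 5.95
tcp_pos: [0.5762, 0.0219, 0.1659]
tool_rot: [-2.47, -1.94, 0.002]
force: [0.5, -0.4, -1.9]
grip_width: 0.0192
grasp_force: 59.3
```

Request:
arm_command(
  translation=[
    [-8, 1.95, 0],
    [-8, 1.95, 0],
    [-8, 1.95, 0],
    [-8, 1.95, 0],
    [-8, 1.95, 0],
  ],
  turn=[
    [0, 0, 0],
    [0, 0, 0],
    [0, 0, 0],
    [0, 0, 0],
    [0, 0, 0],
  ],
  claw=[1, 1, 1, 1, 1],
)

```text
time_s: 6.37
tcp_pos: [0.5355, 0.0318, 0.1666]
tool_rot: [-2.471, -1.94, 0.0]
force: [0.1, 0.0, -1.2]
grip_width: 0.019
grasp_force: 59.3
```

Request:
arm_command(
  translation=[
    [-8, 1.95, 0],
    [-8, 1.95, 0],
    [-8, 1.95, 0],
    [-8, 1.95, 0],
    [-8, 1.95, 0],
  ],
  turn=[
    [0, 0, 0],
    [0, 0, 0],
    [0, 0, 0],
    [0, 0, 0],
    [0, 0, 0],
  ],
  claw=[1, 1, 1, 1, 1],
)

```text
time_s: 6.78
tcp_pos: [0.4957, 0.0415, 0.1664]
tool_rot: [-2.471, -1.94, 0.0]
force: [-0.1, 0.6, -2.3]
grip_width: 0.0194
grasp_force: 59.4
```

Request:
arm_command(
  translation=[
    [-3, 0.7, 0],
    [0, 0, 0],
    [0, 0, 0],
  ],
  turn=[
    [0, 0, 0],
    [0, 0, 0],
    [0, 0, 0],
  ],
  claw=[1, 1, 1],
)

```text
time_s: 7.03
tcp_pos: [0.4938, 0.042, 0.1665]
tool_rot: [2.471, 1.94, 0.001]
force: [0.1, 0.2, -2.3]
grip_width: 0.0194
grasp_force: 59.3
```

Request:
arm_command(
  translation=[
    [0, 0, 15],
    [0, 20, 35],
    [-15, 38, 25],
    [-17, 38, 0],
    [-17, 38, 0],
  ],
  turn=[
    [0, 0, 0],
    [0, 0, 0],
    [0, 0, -6],
    [0, 0, -6],
    [0, 0, -6],
  ],
  claw=[1, 1, 1, 1, 1],
)

```text
time_s: 7.45
tcp_pos: [0.4493, 0.1704, 0.2401]
tool_rot: [2.744, 1.527, 0.008]
force: [0.3, 1.0, -2.7]
grip_width: 0.0193
grasp_force: 59.3
```

```bash
python3 - <<'E'
from h import *
s=state(); print(s['tcp_pos'],s['tool_rot'],s['time_s'])
d0=np.array([.611,.0138]); u=np.array([.9715,-.2368]); w=np.array([.2368,.9715])
for n in("top","scene"):
    p,d,K,T=grab(n)
    cv2.imwrite(f"pics/{n}3.png",p[...,::-1])
    k,l,st,ce=cv2.connectedComponentsWithStats((p.min(-1)>90).astype(np.uint8))
    for i in range(1,k):
        if 5<st[i,4]<200:
            q=ray(*ce[i],.013,K,T)[:2]-d0
            if -.22<q@u<-.05 and abs(q@w)<.14: print(n,ce[i],st[i,4],(q@u).round(4),(q@w).round(4))
E
```

```text
[0.44933571 0.17040573 0.24012816] [2.74410349 1.52672153 0.0083028 ] 7.45
top [253.85  241.125] 40 -0.1334 0.0027
top [235.90697674 245.11627907] 43 -0.1512 0.0395
top [265.07272727 252.25454545] 55 -0.1517 -0.0274
scene [300.8        203.43333333] 30 -0.1527 0.0374
scene [270.61363636 208.38636364] 44 -0.1503 -0.03
scene [285.76 211.32] 25 -0.1363 0.0007
```

View pics/scene3.png

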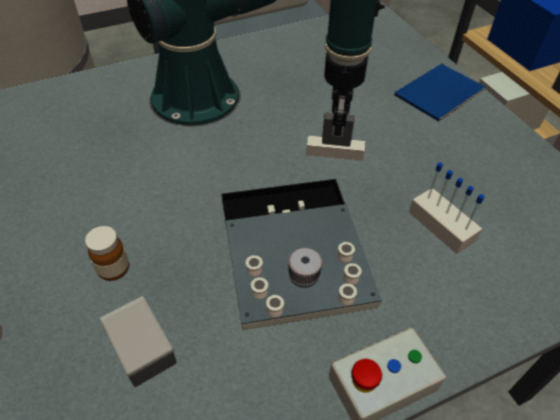

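All three fragments lie in the tray, at (270,209), (286,211) and (301,204). Putting the scraper down on the left bench.

Request:
arm_command(
  translation=[
    [-8, 38, 0],
    [-5, 38, 0],
    [0, 38, 0],
    [0, 30, -20],
    [0, 10, -35],
  ],
  turn=[
    [0, 0, -5],
    [0, 0, -5],
    [0, 0, -5],
    [0, 0, 0],
    [0, 0, 0],
  ],
  claw=[1, 1, 1, 1, 1],
)

```text
time_s: 7.97
tcp_pos: [0.4388, 0.3288, 0.1862]
tool_rot: [-2.913, -1.169, -0.02]
force: [1.5, 0.8, -3.2]
grip_width: 0.0195
grasp_force: 60.2
```

Request:
arm_command(
  translation=[
    [0, 0, -25],
    [0, 0, -15],
    [0, 0, -8],
    [0, 0, -3],
    [0, 0, 0],
  ],
  turn=[
    [0, 0, 0],
    [0, 0, 0],
    [0, 0, 0],
    [0, 0, 0],
    [0, 0, 0],
  ],
  claw=[1, 1, 1, 1, 1],
)

```text
time_s: 8.38
tcp_pos: [0.4335, 0.3225, 0.1338]
tool_rot: [-2.916, -1.167, 0.005]
force: [-10.1, -2.2, 19.4]
grip_width: 0.0194
grasp_force: 63.0
```

Request:
arm_command(
  translation=[
    [0, 0, -1],
    [0, 0, 0],
  ],
  turn=[
    [0, 0, 0],
    [0, 0, 0],
  ],
  claw=[1, 1],
)

```text
time_s: 8.55
tcp_pos: [0.4334, 0.3225, 0.1338]
tool_rot: [-2.916, -1.167, 0.004]
force: [-12.6, -2.9, 30.0]
grip_width: 0.0193
grasp_force: 64.4
```

Request:
arm_command(
  translation=[
    [0, 0, 1.5],
    [0, 0, 0],
    [0, 0, 0],
    [0, 0, 0],
    [0, 0, 0],
  ],
  turn=[
    [0, 0, 0],
    [0, 0, 0],
    [0, 0, 0],
    [0, 0, 0],
    [0, 0, 0],
  ],
  claw=[1, 1, 0.3, 0, 0],
)

```text
time_s: 8.97
tcp_pos: [0.4352, 0.3231, 0.1325]
tool_rot: [-2.917, -1.166, -0.001]
force: [-0.5, 0.3, 0.5]
grip_width: 0.0549
grasp_force: 0.0
```

Request:
arm_command(
  translation=[
    [0, 0, 0],
    [0, 0, 0],
    [0, 0, 0],
    [0, 0, 0],
    [0, 0, 0],
  ],
  turn=[
    [0, 0, 0],
    [0, 0, 0],
    [0, 0, 0],
    [0, 0, 0],
    [0, 0, 0],
  ],
  claw=[0, 0, 0, 0, 0],
)

```text
time_s: 9.38
tcp_pos: [0.4346, 0.3231, 0.1325]
tool_rot: [-2.917, -1.166, 0.0]
force: [1.6, 0.3, -0.3]
grip_width: 0.0853
grasp_force: 0.0
```

Request:
arm_command(
  translation=[
    [0, 0, 15],
    [0, 0, 35],
    [0, 0, 40],
    [0, 0, 40],
    [0, 0, 36],
  ],
  turn=[
    [0, 0, 0],
    [0, 0, 0],
    [0, 0, 0],
    [0, 0, 0],
    [0, 0, 0],
  ],
  claw=[0, 0, 0, 0, 0],
)

```text
time_s: 9.8
tcp_pos: [0.4345, 0.3231, 0.3009]
tool_rot: [-2.917, -1.167, -0.001]
force: [1.7, 0.4, 0.1]
grip_width: 0.0855
grasp_force: 0.0
```

```bash
python3 - <<'E'
from h import *
s=state(); print(s['tcp_pos'],s['tool_rot'],s['joint_pos'],s['time_s'])
p,d,K,T=grab("scene"); np.savez("scene0.npz",p=p,d=d,K=K,T=T); cv2.imwrite("pics/s4.png",p[...,::-1])
p,d,K,T=grab("top"); np.savez("top0.npz",p=p,d=d,K=K,T=T)
E
python3 m.py | egrep 'grip|foot|collar|scene'
```

```text
[0.43446121 0.32305828 0.30088916] [-2.91680599e+00 -1.16650079e+00 -9.78872331e-04] [5.11721984e-01 2.77468844e-01 1.64105010e+00 1.01587438e-04
 1.22243249e+00 1.32160191e+00] 9.8
collar 612 ((0.6545761227607727, 0.003555679228156805), 0.030019452795386314) 0.08623053447831835
grip 317 ((0.4355960190296173, 0.32224616408348083), (0.06001463532447815, 0.020821349695324898), 44.519752502441406) 0.10026128
foot 477 ((0.43607431650161743, 0.3228091895580292), (0.12090492993593216, 0.030661961063742638), 43.18483352661133) 0.030392738
scene bench z 0.0002
collar 715 ((0.6551489233970642, 0.0020989433396607637), 0.03067167103290558) 0.08570880334488928
grip 198 ((0.43583106994628906, 0.32157424092292786), (0.05947933346033096, 0.02330859936773777), 41.986778259277344) 0.099264294
foot 444 ((0.436310738325119, 0.32056301832199097), (0.11984414607286453, 0.036775775253772736), 43.706886291503906) 0.029560436
```

View pics/s4.png

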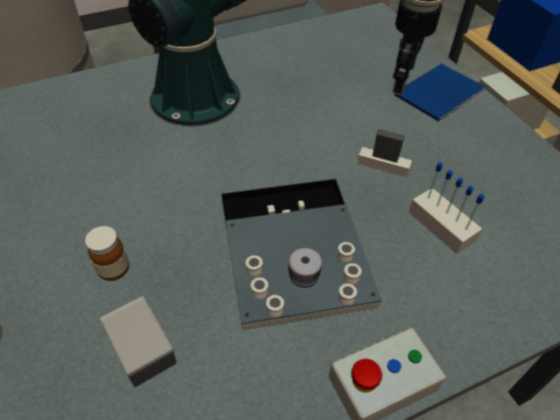

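The scraper stands clear at (385,155) and the fragments are in the tray. The collar is at (0.655, 0.003), so I'm going there now.

Request:
arm_command(
  translation=[
    [22, -32, 0],
    [22, -32, 0],
    [22, -32, 0],
    [22, -32, 0],
    [22, -32, 0],
  ],
  turn=[
    [0, 0, 0],
    [0, 0, 0],
    [0, 0, 0],
    [0, 0, 0],
    [0, 0, 0],
  ],
  claw=[0, 0, 0, 0, 0],
)

```text
time_s: 10.32
tcp_pos: [0.5449, 0.1616, 0.298]
tool_rot: [-2.916, -1.167, 0.001]
force: [0.7, 0.8, -0.1]
grip_width: 0.0856
grasp_force: 0.0
```

Request:
arm_command(
  translation=[
    [22, -32, 0],
    [22, -32, 0],
    [22, -32, 0],
    [22, -32, 0],
    [22, -32, 0],
  ],
  turn=[
    [0, 0, 0],
    [0, 0, 0],
    [0, 0, 0],
    [0, 0, 0],
    [0, 0, 0],
  ],
  claw=[0, 0, 0, 0, 0],
)

```text
time_s: 10.73
tcp_pos: [0.655, 0.0013, 0.2976]
tool_rot: [-2.916, -1.166, 0.002]
force: [-0.0, 0.5, 0.2]
grip_width: 0.0853
grasp_force: 0.0
```

Request:
arm_command(
  translation=[
    [0.5, 0, -30],
    [0, 0, -35],
    [0, 0, -30],
    [0, 0, 0],
    [0, 0, 0],
  ],
  turn=[
    [0, 0, 0],
    [0, 0, 0],
    [0, 0, 0],
    [0, 0, 0],
    [0, 0, 0],
  ],
  claw=[0, 0, 0, 0, 0],
)

```text
time_s: 11.15
tcp_pos: [0.6535, 0.0032, 0.2014]
tool_rot: [-2.915, -1.165, 0.008]
force: [0.6, -0.7, 0.1]
grip_width: 0.0854
grasp_force: 0.0
```

Request:
arm_command(
  translation=[
    [0, 0, -30],
    [0, 0, -25],
    [0, 0, -15],
    [0, 0, -8],
    [0, 0, 0],
  ],
  turn=[
    [0, 0, 0],
    [0, 0, 0],
    [0, 0, 0],
    [0, 0, 0],
    [0, 0, 0],
  ],
  claw=[0, 0, 0, 0, 0],
)

```text
time_s: 11.57
tcp_pos: [0.6553, 0.0033, 0.1258]
tool_rot: [-2.917, -1.167, 0.0]
force: [-0.6, 0.0, 0.6]
grip_width: 0.085
grasp_force: 0.0
```

Request:
arm_command(
  translation=[
    [0, 0, 0],
    [0, 0, 0],
    [0, 0, 0],
  ],
  turn=[
    [0, 0, 0],
    [0, 0, 0],
    [0, 0, 0],
  ],
  claw=[0, 0, 0],
)

```text
time_s: 11.82
tcp_pos: [0.6563, 0.0031, 0.1275]
tool_rot: [2.916, 1.166, 0.004]
force: [-0.6, -0.2, -0.2]
grip_width: 0.0854
grasp_force: 0.0
```

Request:
arm_command(
  translation=[
    [-0.5, 0, -5],
    [0, 0, 0],
    [0, 0, 0],
    [0, 0, 0],
    [0, 0, 0],
  ],
  turn=[
    [0, 0, 0],
    [0, 0, 0],
    [0, 0, 0],
    [0, 0, 0],
    [0, 0, 0],
  ],
  claw=[0, 0, 1, 1, 1],
  newtons=60,
)

```text
time_s: 12.23
tcp_pos: [0.6546, 0.0031, 0.121]
tool_rot: [-2.917, -1.166, -0.0]
force: [-1.3, -0.3, 1.6]
grip_width: 0.0582
grasp_force: 63.6
```

Request:
arm_command(
  translation=[
    [0, 0, 0],
    [0, 0, 0],
    [0, 0, 0],
    [0, 0, 0],
  ],
  turn=[
    [0, 0, 0],
    [0, 0, 0],
    [0, 0, 0],
    [0, 0, 0],
  ],
  claw=[1, 1, 1, 1],
)

```text
time_s: 12.57
tcp_pos: [0.6546, 0.0031, 0.121]
tool_rot: [-2.917, -1.166, -0.0]
force: [-2.1, 0.6, 5.3]
grip_width: 0.0587
grasp_force: 63.5
```

Request:
arm_command(
  translation=[
    [0, 0, -0.5],
    [0, 0, -0.5],
    [0, 0, 0],
    [0, 0, 0],
  ],
  turn=[
    [0, 0, -4],
    [0, 0, -5],
    [0, 0, -5],
    [0, 0, 0],
  ],
  claw=[1, 1, 1, 1],
)

```text
time_s: 12.9
tcp_pos: [0.6557, 0.0029, 0.1209]
tool_rot: [3.038, 0.795, 0.004]
force: [-1.1, -0.5, 9.7]
grip_width: 0.0584
grasp_force: 63.9
```

Request:
arm_command(
  translation=[
    [0, 0, -0.5],
    [0, 0, 0],
    [0, 0, 0],
  ],
  turn=[
    [0, 0, -5],
    [0, 0, -5],
    [0, 0, 0],
  ],
  claw=[1, 1, 1],
)

```text
time_s: 13.15
tcp_pos: [0.6562, 0.0028, 0.1209]
tool_rot: [3.096, 0.527, 0.006]
force: [-0.7, -0.8, 11.4]
grip_width: 0.0581
grasp_force: 64.1
```

```bash
cat > c.py <<'E'
from h import *
s=state(); r=s['tool_rot']; print("yaw",2*np.degrees(np.arctan2(r[1],r[0]))%360-90,s['tcp_pos'].round(4),s['force'].round(1),s['ft_torque'].round(2))
for n in("top","scene"):
    p,d,K,T=grab(n); P=pts(d,K,T)
    m=(d>0)&(np.hypot(P[...,0]-.655,P[...,1]-.003)<.026)&(abs(P[...,2]-.08)<.012)
    if m.sum()>20: print(n,m.sum(),np.percentile(P[m][:,2],[10,50,90]).round(4),P[m][:,:2].mean(0).round(4))
E
python3 c.py
```

```text
yaw -70.67280551407416 [0.6562 0.0028 0.1209] [-0.7 -0.8 11.4] [-0.08  0.16 -0.13]
scene 278 [0.0842 0.0858 0.0875] [0.6637 0.0082]
```

Request:
arm_command(
  translation=[
    [0, 0, 0],
    [0, 0, 0],
    [0, 0, 0],
  ],
  turn=[
    [0, 0, -5],
    [0, 0, -5],
    [0, 0, 0],
  ],
  claw=[1, 1, 1],
)

```text
time_s: 13.5
tcp_pos: [0.6562, 0.0027, 0.1208]
tool_rot: [3.13, 0.255, 0.006]
force: [0.0, -0.9, 11.1]
grip_width: 0.0586
grasp_force: 64.0
```

Request:
arm_command(
  translation=[
    [0, 0, 0],
    [0, 0, 0],
    [0, 0, 0],
  ],
  turn=[
    [0, 0, -5],
    [0, 0, -5],
    [0, 0, 0],
  ],
  claw=[1, 1, 1],
)

```text
time_s: 13.75
tcp_pos: [0.6561, 0.0026, 0.1204]
tool_rot: [3.141, -0.018, 0.006]
force: [-0.4, -0.7, 7.8]
grip_width: 0.0585
grasp_force: 63.8
```

Request:
arm_command(
  translation=[
    [0, 0, 0],
    [0, 0, 0],
  ],
  turn=[
    [0, 0, -5],
    [0, 0, 0],
  ],
  claw=[1, 1],
)

```text
time_s: 13.92
tcp_pos: [0.6555, 0.0028, 0.1196]
tool_rot: [3.138, -0.153, 0.003]
force: [0.5, -0.2, -1.8]
grip_width: 0.0585
grasp_force: 64.4
```

The upward force has gone, so the keyways are over the pins. I'll turn a little further to centre them, then go down.

Request:
arm_command(
  translation=[
    [0, 0, -0.5],
    [0, 0, -1],
    [0, 0, -1],
    [0, 0, 0],
  ],
  turn=[
    [0, 0, -4],
    [0, 0, 0],
    [0, 0, 0],
    [0, 0, 0],
  ],
  claw=[1, 1, 1, 1],
)

```text
time_s: 14.25
tcp_pos: [0.654, 0.0032, 0.1158]
tool_rot: [-3.131, 0.254, 0.002]
force: [0.3, -0.1, -1.2]
grip_width: 0.0583
grasp_force: 64.4
```

Request:
arm_command(
  translation=[
    [0, 0, -1.5],
    [0, 0, 0],
    [0, 0, 0],
    [0, 0, 0],
  ],
  turn=[
    [0, 0, 0],
    [0, 0, 0],
    [0, 0, 0],
    [0, 0, 0],
  ],
  claw=[1, 1, 1, 1],
)

```text
time_s: 14.58
tcp_pos: [0.6545, 0.0031, 0.1151]
tool_rot: [-3.131, 0.257, 0.0]
force: [-1.0, 0.5, -0.4]
grip_width: 0.0586
grasp_force: 64.5
```

Request:
arm_command(
  translation=[
    [0, 0, -1.5],
    [0, 0, -1.5],
    [0, 0, -1.5],
    [0, 0, 0],
    [0, 0, 0],
  ],
  turn=[
    [0, 0, 0],
    [0, 0, 0],
    [0, 0, 0],
    [0, 0, 0],
    [0, 0, 0],
  ],
  claw=[1, 1, 1, 1, 1],
)

```text
time_s: 15.0
tcp_pos: [0.6546, 0.0031, 0.1109]
tool_rot: [-3.131, 0.257, -0.0]
force: [-3.4, 1.4, 5.6]
grip_width: 0.0584
grasp_force: 64.7
```

Request:
arm_command(
  translation=[
    [0, 0, -1],
    [0, 0, -1],
    [0, 0, -1],
    [0, 0, 0],
    [0, 0, 0],
  ],
  turn=[
    [0, 0, 0],
    [0, 0, 0],
    [0, 0, 0],
    [0, 0, 0],
    [0, 0, 0],
  ],
  claw=[1, 1, 1, 1, 1],
)

```text
time_s: 15.42
tcp_pos: [0.6546, 0.0031, 0.109]
tool_rot: [-3.131, 0.257, -0.001]
force: [-5.8, 0.6, 13.0]
grip_width: 0.058
grasp_force: 65.7
```

```bash
python3 c.py
```

```text
yaw 260.6028735580074 [0.6546 0.0031 0.109 ] [-5.8  0.6 13. ] [0.08 0.75 0.  ]
scene 403 [0.0721 0.074  0.0758] [0.6604 0.0039]
```

Request:
arm_command(
  translation=[
    [0, 0, -0.7],
    [0, 0, 0],
    [0, 0, 0],
    [0, 0, 0],
  ],
  turn=[
    [0, 0, 0],
    [0, 0, 0],
    [0, 0, 0],
    [0, 0, 0],
  ],
  claw=[1, 1, 1, 1],
)

```text
time_s: 15.85
tcp_pos: [0.6546, 0.0031, 0.109]
tool_rot: [-3.131, 0.257, -0.001]
force: [-7.3, 0.1, 18.3]
grip_width: 0.0583
grasp_force: 66.1
```

```bash
python3 c.py; python3 -c "
from h import *
p,d,K,T=grab('scene'); cv2.imwrite('pics/s5.png',p[...,::-1])"
```

```text
yaw 260.6047759407594 [0.6546 0.0031 0.109 ] [-7.3  0.1 18.3] [0.07 0.99 0.05]
scene 406 [0.0721 0.074  0.0758] [0.6607 0.0038]
```

View pics/s5.png

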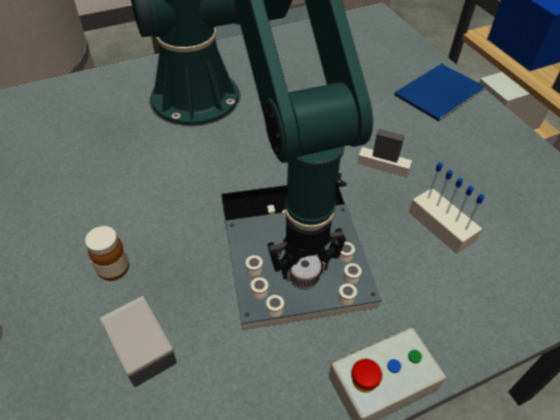

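The collar is home and held at (305,265), with the scraper upright at (385,155) and the bystanders in place. It is pressed against the stop: z no longer moves and the force has risen to 18 N.

```bash
python3 -c "
from cell import job
print(job.finish_job())"
```

```text
the job is handed in; nothing more can be done
None
```

I handed the job in at about 16 s: all three fragments are in the tray, the scraper is upright and released on the bench, and the collar is pressed fully home (underside about 4 mm above the deck) and still held; the hand-in gave no verdict.

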